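# Clamp the hand-crank sharpener under its ring nut

## Robot

A 6-joint arm with a two-finger parallel gripper is mounted at the origin on the work surface. World frame = base frame: x ahead of the robot, y to its left, z up, the work surface at z = 0. Lengths are in mm, angles in degrees, forces in N, time in s.
With the tool pointing down it reaches from about 300 to 850 mm from the base axis. Payload 4.2 kg.
Tool frame: the origin (TCP) lies between the finger pads; the fingertips stand 22 mm ahead of it and the grasp point (between the pads) lies 3 mm ahead of it; z points along the fingers, y is the direction in which the jaws open and shut (so a half turn about z gives the same grasp; the last joint's range is limited). The gripper opens to 91 mm and grips with 3 to 60 N. Pads are 32 mm wide; open, the fingers measure 118 mm over their backs; the gripper's body (76 mm by 178 mm) begins 60 mm behind the grasp point.
Start: joints at [-1.146, 18.312, 89.639, -0, 72.044, -1.146], TCP at [575.016, 0, 213.876] pointing down, gripper open.
Joint ranges: [-177.97, 177.97], [-48.28, 115.42], [12.27, 149.76], [-77.06, 257.06], [2.81, 150.46], [-146.56, 146.56]. Speed limits (degrees/s): [147.25, 147.25, 180, 180, 180, 180].

## Interface

Orientations are given as [roll, pitch, yaw] about the fixed x, y, z axes, in that order (R = Rz(yaw) Ry(pitch) Rx(roll)).
In Python, from workcell import * gives the robot as it stands.
- The arm moves only by the shell command python3 -m jog 'ROWS' [OPENING] [FORCE]. ROWS is text: rows parted by semicolons, each of 6 numbers parted by spaces: the shift along the tool's x, y, z in units of 0.5 m (1.0 is 0.5 m), then the turn, a rotation vector about the tool's x, y, z in units of pi/2 rad (1.0 is pi/2 rad). A call has 1 to 20 rows; each row is the pose to reach, as a shift and turn from the pose measured when the call began, along the tool's axes at that moment; what a row does not reach only later rows make up. A row lasts 1/12 s, in which the tool goes at most 41.7 mm and 7.16 degrees, less where a joint would pass 70% of its speed; a pose out of reach is approached as far as the arm can. A call with a number of a shift or a turn outside -1 to 1 is refused whole. A call with a gripper value outside its range is refused whole. OPENING is the opening, from -1 (shut) to 1 (fully open), set as the call begins (- or left out, the last holds). The fingers move at their own pace and stop on an object; FORCE is the grip in N (left out, the last holds). Time passes only in rows, so rows that repeat a pose let the fingers close. It gives the time, the measured TCP pose, the force and the opening at its end, in the units of the state.
- state(): the state, without advancing time (a new reading comes with each control period).
- grab_frame(name): name is "scene" or "side" or "wrist"; returns the picture (400x640x3 uint8, red, green, blue); there is no depth.
- calibration(name): a dict with "mtx" (3x3 intrinsics, pixels), "distortion" ([k1, k2, p1, p2, k3] as OpenCV has them; the pictures are not rectified), "rvec" (rotation vector, rad) and "tvec" (3), from world to camera coordinates, as OpenCV has them. Camera axes: x right, y down, z forward; pixel columns grow to the right and rows downward; lengths in mm; the calibration is good to about 2 mm. A picture is of the moment at which its call begins: read the wrist's pose just before it. calibration takes no time and is no camera call; for the wrist camera it gives the pose at the moment of the call.
- job_done(): hands the job in, once; it reports no verdict.
Trained networks look in the newest picture that a camera, given by its name, has taken for a name from the list of things; names that differ only in an ending like _2 or _b are one class to them, and where a whole thing is asked for, a point or a joint stands for the part that bears it (a point fixed in the world has none). Each returns a list of dicts, best first, with "confidence" (0 to 1); they miss things now and then, are a little off and sometimes report something else, mostly with a low value. They report only what shows in the picture. A call takes as long as a camera call. They do not tell look-alikes from the thing itself.
- spot_in(query, camera): "rect" ([left, top, right, bottom] in pixels, round what is visible of it).
- tip_of(query, camera): "location" ([column, row] in pixels: a listed point, or the origin of a listed thing).
The state is a dict: "time_s": time; "qpos": joint angles; "qvel": joint speeds; "effort": joint torques, N m; "ee_pos": TCP position; "ee_rot": TCP orientation; "force": force on the tool from outside, world axes, zero at the start; "torque": the same for the moment, N m; "gripper_width": finger opening in mm.
Only numpy, scipy, OpenCV 4.12 (cv2) and the standard library are available. Lean on these libraries where they do the work, as an engineer would, in place of code of your own. Each camera call takes 0.05 s, during which the arm holds its last target. There are 200 camera calls.

## Task

Mount the chrome hand-crank sharpener on the green clamp: set its foot on the black rubber bed and slide it in under the raised brass ring nut until the fork is fully home against the threaded stud. Then screw the ring down clockwise (seen from above), counting your turns, until you feel the resistance clearly rise, give it about an eighth of a turn more from there and let go; do not over-tighten it. Leave the bottle, jug and canister alone.

Things in the scene. Friction and masses are not known exactly. Their poses are not given: they have to be found in the camera images.
- fixture: Green steel clamp fixed to the bench. Origin on the bench surface under the stud's axis; +x points from the open rear end to the stud, z up. Base plate 86 mm wide, 12 mm high, x = -190 to +40 mm. Fences along both sides, 26 mm high, 8 mm thick, 58 mm apart inside, x = -180 to -55 mm. A mounted sharpener's +x agrees with the clamp's; its origin lies at x = -103 to -105 mm, y near 0.
- bed (a point): Centre of the black bed, 20 mm above the bench, at clamp x = -75 mm. The bed is 210 mm long (clamp x = -180 to +30), 56 mm wide. Its two outer strips float on light springs that just carry the sharpener (about 5.6 N, then 0.2 N per mm pressed down); firm rubber rests between them lie 0.3 to 5.5 mm lower, each time different, and stop the foot.
- stud_top (a point): Centre of the top of the upright threaded steel stud, 80 mm above the bench, on the clamp's origin. Stud 12 mm in diameter, thread crests 13 mm.
- ring: Brass knurled ring nut with a fibre washer below, started on the stud, 44 mm outside diameter, 32 mm high, red line on its own +x side. Origin: centre of its underside; z up. Clockwise from above lowers it 10 mm a turn. It runs free with about 0.04 N m and stays where left. At the start it hangs 3 to 4.5 mm above a mounted foot. When tight, its underside lies on the foot: pinch its upper half.
- ring_grip (a point): Point on the ring's axis 24 mm above its underside: a good height to pinch it. Once the ring meets the foot it first pushes it down easily against the bed springs (under 3 N, up to 0.05 N m more than free). Where the foot meets the hidden rests, 0.3 to 1 turn from the start, the resistance clearly rises: about 20 N more clamping force and 0.2 N m or more of extra moment per rad.
- sharpener: Chrome hand-crank sharpener, 0.45 to 0.55 kg, loose, upright on the bench. Origin: on the underside of the foot, below the housing's centre; z up, +x towards the fork. Foot 8 mm thick, 50 mm wide, x = -30 to +127 mm. Housing 54 mm long (x = -27 to +27), 46 mm wide (along y), up to z = 66 mm. Crank with red knob at the rear to x = -57 mm, y up to +37 mm, z = 35 to 53 mm.
- fork (a point): Point in the slot of the foot at sharpener x = 104 mm, level with the foot's top; it lies on the stud's axis when the fork is fully home. The slot is 16 mm wide, 24 mm at its mouth (x = 115 to 127 mm), open to +x; its root at x = 98 mm meets the stud.
- housing_top (a point): Centre of the top of the sharpener's housing, 66 mm above its underside; pinch the housing across its width, 15 to 20 mm below this point.
- bottle: Green glass bottle, 64 mm in diameter, 190 mm tall; origin at the centre of its underside. Leave alone.
- jug: White plastic jug with blue cap, 75 x 95 mm, 168 mm tall; origin at the centre of its underside. Leave alone.
- canister: Lidded steel canister, 88 mm in diameter, 113 mm tall; origin at the centre of its underside. Leave alone.
Not all that is in view belongs to the job. What is shaped like the sharpener but purple is not meant. Leave any turquoise look-alike of the fixture alone.

How it is judged (in metres and radians):
On the way, in this order (a step that is already met when the one before it is completed fails the run):
1. The sharpener stands on the bed with its fork home against the stud, the ring not yet pressing on it (horizontal distance between fork and stud_top below 0.006 m and z of sharpener in the frame of fixture below 0.023 m and angle between sharpener's own z axis and vertical below 0.06 rad and contact force between ring and sharpener below 3 N), for 0.2 s.
2. The ring is screwed down and clamps the foot (more than 10 N) (contact force between ring and sharpener above 10 N), for 0.2 s.
At the end, for the whole second after the job is handed in: The sharpener rests upright on the bed, in line with the clamp within 0.15 rad, its fork home within 6 mm of the stud axis, clamped by the ring with 10 to 38 N, at rest (horizontal distance between fork and stud_top below 0.006 m and z of sharpener in the frame of fixture below 0.023 m and angle between sharpener's own z axis and vertical below 0.06 rad and angle between the x axis of sharpener and the x axis of fixture, either way round below 0.15 rad and contact force between ring and sharpener between 10 and 38 N and linear speed of sharpener below 0.02 m/s); the robot touches nothing.
It fails at once if The ring is over-tightened or rammed: more than 38 N between the ring and the sharpener (contact force between ring and sharpener above 38 N).
It fails at once if The sharpener is tipped by more than 0.5 rad (angle between sharpener's own z axis and vertical above 0.5 rad).
It fails at once if The bottle, jug or canister is moved by more than 25 mm (distance of any of bottle, jug, canister from where it was at the start of the episode above 0.025 m).
It also fails if it takes over 72 s, if anything falls off the work surface, if the arm or the gripper's body presses on something with over 40 N, if the wrist force passes 120 N, or if a joint passes its speed limit or range.

## Working session

There is one attempt and no reset: what is moved stays moved. The work goes in short steps, Python scripts to look and compute and a shell command to move; the robot and the scene stay as the last step left them, time stands still between calls to the robot, and variables do not carry over. Pictures are saved under pics/ and viewed, about 8 in all and at most 12, crops included, and the job is handed in when it is done.

```bash
ls; mkdir -p pics
cat > h.py <<'E'
from workcell import *
import numpy as np, cv2
def cal(n):
    c=calibration(n); return np.array(c["mtx"],float),np.array(c["distortion"],float),np.array(c["rvec"],float),np.array(c["tvec"],float)
def ray(c,px):
    K,D,r,t=c; u=cv2.undistortPoints(np.array([[px]],float),K,D)[0,0]
    R=cv2.Rodrigues(r)[0]; return (-R.T@t.reshape(3)), R.T@np.array([u[0],u[1],1.])
def onz(c,px,z):
    o,d=ray(c,px); return o+d*(z-o[2])/d[2]
def proj(c,P):
    return cv2.projectPoints(np.array(P,float).reshape(-1,1,3),c[2],c[3],c[0],c[1])[0].reshape(-1,2)
def tri(cs,pxs):
    A=np.zeros((3,3));b=np.zeros(3)
    for c,p in zip(cs,pxs):
        o,d=ray(c,p); d/=np.linalg.norm(d); M=np.eye(3)-np.outer(d,d); A+=M; b+=M@o
    return np.linalg.solve(A,b)
def save(img,n): cv2.imwrite("pics/"+n,cv2.cvtColor(img,cv2.COLOR_RGB2BGR))
E
python3 - <<'E'
from h import *
a=grab_frame("scene");b=grab_frame("side")
save(np.vstack([a,b])[:, :],"a.png")
im=cv2.resize(np.vstack([a,b]),(480,600)); 
save(a,"scene0.png");save(b,"side0.png")
for n in("scene","side"):
    for q in("sharpener","fixture","ring"): print(n,q,[(np.round(d["rect"]).tolist(),round(d["confidence"],2)) for d in spot_in(q,n)][:4])
    for q in("fork","housing_top","stud_top","ring_grip","bed","sharpener","fixture"): print(n,q,[(np.round(d["location"],1).tolist(),round(d["confidence"],2)) for d in tip_of(q,n)][:4])
print(state())
E
```

```text
pics
scene sharpener [([344.0, 124.0, 379.0, 149.0], 0.67), ([336.0, 145.0, 372.0, 184.0], 0.57)]
scene fixture [([301.0, 178.0, 347.0, 230.0], 0.69), ([249.0, 252.0, 317.0, 316.0], 0.65)]
scene ring [([289.0, 284.0, 300.0, 304.0], 0.76), ([208.0, 198.0, 238.0, 236.0], 0.54), ([327.0, 205.0, 339.0, 214.0], 0.51)]
scene fork [([374.4, 132.2], 0.77), ([363.0, 173.6], 0.66), ([341.4, 167.9], 0.6)]
scene housing_top [([362.2, 130.4], 0.91), ([340.3, 148.6], 0.76)]
scene stud_top [([290.4, 290.2], 0.69), ([334.2, 199.9], 0.59)]
scene ring_grip [([335.2, 205.5], 0.66), ([293.3, 290.2], 0.59), ([331.2, 218.9], 0.25)]
scene bed [([323.5, 199.9], 0.67), ([276.6, 278.1], 0.64)]
scene sharpener [([340.4, 165.5], 0.62), ([357.2, 143.3], 0.62)]
scene fixture [([292.6, 302.4], 0.85), ([331.4, 218.5], 0.79)]
side sharpener [([213.0, 186.0, 264.0, 215.0], 0.93), ([170.0, 176.0, 208.0, 201.0], 0.66), ([320.0, 256.0, 349.0, 300.0], 0.37)]
side fixture [([364.0, 211.0, 432.0, 264.0], 0.9), ([308.0, 198.0, 318.0, 207.0], 0.37)]
side ring [([306.0, 194.0, 317.0, 209.0], 0.75), ([408.0, 212.0, 426.0, 230.
[... 429 characters left out ...]
side fixture [([413.4, 231.9], 0.82)]
{'time_s': 1.1, 'qpos': array([-1.14697731e+00,  1.83107870e+01,  8.96392468e+01,  7.15158759e-04,
        7.20434350e+01, -1.14634278e+00]), 'qvel': array([ 0.01001549, -0.06217613,  0.09652843,  0.11942182, -0.11344774,
       -0.0513328 ]), 'effort': array([-3.73143012e-04, -4.12364316e+01, -2.32231218e+01,  7.27165863e-02,
        3.76259931e-02,  1.10210993e-05]), 'ee_pos': array([ 5.75016344e+02, -6.22791446e-03,  2.13885418e+02]), 'ee_rot': array([ 1.79993456e+02, -5.49548763e-04,  8.99991451e+01]), 'force': array([ 0.8287134 ,  0.63876601, -0.44840195]), 'torque': array([ 0.06035278,  0.03944313, -0.02793598]), 'gripper_width': 91.18674775109486}
```

View pics/scene0.png

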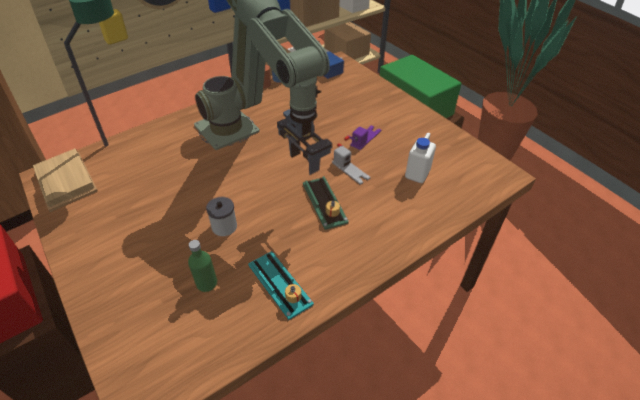

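View pics/side0.png

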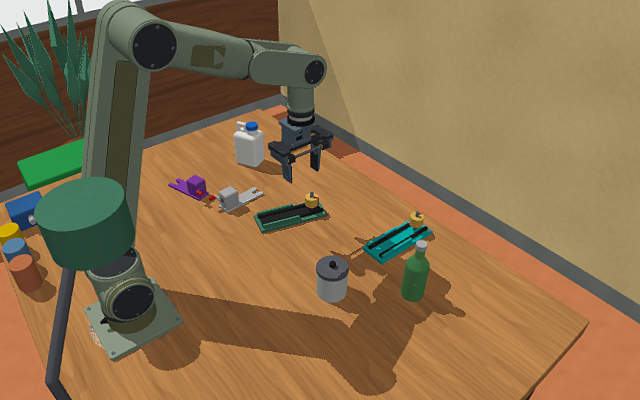

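The scene picture shows the chrome sharpener at (343,158) with its fork towards (363,177), and the purple look-alike at (360,137). The green clamp is at (325,203) with its ring at (333,208), and the turquoise look-alike is at (280,285). In the side picture, chrome is at (229,198), purple at (193,187), green at (290,215) and turquoise at (398,240). The targets are the chrome sharpener and the green clamp, because of their colours. I'll triangulate them and confirm with the wrist camera.

Run:
```python
from h import *
s,d=cal("scene"),cal("side")
for n,p,q in[("housing_top",(340.3,148.6),(225.2,187.9)),("fork",(363,173.6),(253.4,191.2)),("sharp",(340.4,165.5),(230.9,204.1)),("stud",(334.2,199.9),(312.5,192.9)),("grip",(335.2,205.5),(311.7,200.1)),("bed",(323.5,199.9),(289.7,212.2)),
 ("purple top",(362.2,130.4),(192.5,180.8))]:
    X=tri([s,d],[p,q]); print(n,X.round(1),(proj(s,X)-p).round(1),(proj(d,X)-q).round(1))
for n,p,z in[("jug",(418,175),20),("can",(223,228),10)]: print(n,onz(s,p,z).round())
w=calibration("wrist");c=cal("wrist");o,r=ray(c,(320,200));print(w["mtx"],o,r)
```

```text
housing_top [450.3 248.5  73.5] [[ 0.5 -1. ]] [[0.7 1. ]]
fork [560.5 265.2   9.8] [[-0.7  1.5]] [[-1.  -1.4]]
sharp [461.9 244.    2.1] [[ 0.6 -1.2]] [[0.9 1.1]]
stud [657.   55.1  79.1] [[-1.   1.8]] [[-1.3 -1.6]]
grip [656.6  60.   48. ] [[-1.2  2. ]] [[-1.5 -1.8]]
bed [582.6  73.5  16.1] [[ 0.3 -0.5]] [[0.4 0.4]]
purple top [398.2 395.8  51.9] [[-0.3  0.7]] [[-0.5 -0.7]]
jug [687. 423.  20.]
can [ 489. -267.   10.]
[[349.16017159   0.         312.37013009]
 [  0.         349.16017159 198.71116538]
 [  0.           0.           1.        ]] [574.98221104  82.18520351 384.79171912] [ 0.02226466 -0.29651965 -0.95502436]
```

```bash
r='0.48 -0.23 0 0 0 0.889'; python3 -m jog '0.48 -0.23 0 0 0 0.889;0.48 -0.23 0 0 0 0.889;0.48 -0.23 0 0 0 0.889;0.48 -0.23 0 0 0 0.889;0.48 -0.23 0 0 0 0.889;0.48 -0.23 0 0 0 0.889;0.48 -0.23 0 0 0 0.889;0.48 -0.23 0 0 0 0.889;0.48 -0.23 0 0 0 0.889;0.48 -0.23 0 0 0 0.889;0.48 -0.23 0 0 0 0.889;0.48 -0.23 0 0 0 0.889;0.48 -0.23 0 0 0 0.889;0.48 -0.23 0 0 0 0.889'
python3 - <<'E'
from h import *
print(state()["qpos"].round(1),state()["ee_pos"].round(1),state()["ee_rot"].round(1))
a=grab_frame("wrist");save(a,"w1.png")
for q in("fork","housing_top","sharpener","stud_top","ring_grip","bed"): print(q,[(np.round(d["location"],1).tolist(),round(d["confidence"],2)) for d in tip_of(q,"wrist")][:4])
E
```

```text
time_s: 2.27
ee_pos: [460.0, 240.0, 213.9]
ee_rot: [-180.0, -0.0, 10.1]
force: [-0.5, -0.4, 0.1]
gripper_width: 90.9
[ 26.3  13.2  96.8  -0.   69.9 106.2] [460.  240.  213.9] [-180.    -0.    10.1]
fork [([92.7, 208.1], 0.85), ([317.6, 71.9], 0.62)]
housing_top [([163.8, 213.5], 0.94), ([302.3, 185.7], 0.8)]
sharpener [([183.1, 197.1], 0.72), ([303.3, 170.7], 0.56)]
stud_top []
ring_grip []
bed [([500.6, 81.8], 0.57)]
```

View pics/w1.png

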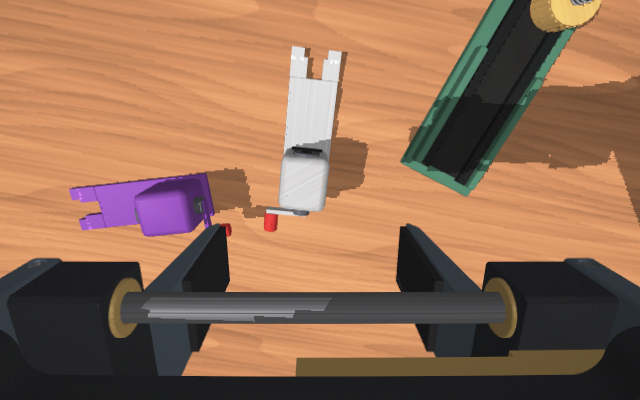

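The wrist view confirms the choice: chrome is at (303,180) with its fork pointing up at (317,72), purple is at (160,207), and the green clamp is at right with a black bed and the brass ring at (563,10).

Run:
```python
from h import *
c=cal("wrist")
T=onz(c,(302.3,185.7),66);F=onz(c,(317.6,71.9),8);print(T,F, np.degrees(np.arctan2(*(F-T)[1::-1])),np.hypot(*(F-T)[:2]))
for p in[(289,150),(294,78),(298,47),(328,157),(337,80),(343,51)]: print("foot edge",p,onz(c,p,8).round(1))
for p,z in[((283,157),66),((328,157),66),((326,209),66),((279,206),66)]: print("top",onz(c,p,z).round(1))
for p in[(401,160),(466,194)]: print("base rear",onz(c,p,12).round(1))
print("bed axis", [onz(c,p,20).round(1) for p in [(449,168),(523,20)]], onz(c,(563,8),60).round(1))
```

```text
[457.15595767 247.98691457  66.        ] [562.58938387 251.37857357   8.        ] 1.8424968532666963 105.48796476914008
foot edge (289, 150) [478.7 267.7   8. ]
foot edge (294, 78) [552.6 274.1   8. ]
foot edge (298, 47) [582.4 274.8   8. ]
foot edge (328, 157) [478.5 224.7   8. ]
foot edge (337, 80) [558.3 230.4   8. ]
foot edge (343, 51) [586.5 229.8   8. ]
top [481. 270.  66.]
top [488.2 229.2  66. ]
top [438.2 221.7  66. ]
top [433.4 266.7  66. ]
base rear [489.6 146.7  12. ]
base rear [465.   65.6  12. ]
bed axis [array([491.3,  96.2,  20. ]), array([642.8,  66.6,  20. ])] [646.9  56.5  60. ]
```

```bash
python3 -m jog '0 -0.014 0.1 0 0 0.067;0 -0.014 0.2 0 0 0.067;0 -0.014 0.26 0 0 0.067;0 -0.014 0.3 0 0 0.067;0 -0.014 0.324 0 0 0.067;0 -0.014 0.324 0 0 0.067;0 -0.014 0.324 0 0 0.067'
python3 -m jog '0 0 0 0 0 0;0 0 0 0 0 0;0 0 0 0 0 0;0 0 0 0 0 0;0 0 0 0 0 0;0 0 0 0 0 0;0 0 0 0 0 0;0 0 0 0 0 0' -1 35
python3 - <<'E'
from h import *
s=state();print(s["ee_pos"].round(2),s["ee_rot"].round(2),s["force"].round(1),s["gripper_width"])
a=grab_frame("wrist");save(a,"w2.png")
E
```

```text
time_s: 3.2
ee_pos: [458.9, 246.8, 51.6]
ee_rot: [180.0, 0.0, 4.0]
force: [-0.1, 0.6, -0.7]
gripper_width: 90.9
time_s: 3.87
ee_pos: [459.1, 247.5, 52.0]
ee_rot: [-179.9, -0.0, 4.0]
force: [-1.3, 1.1, 2.5]
gripper_width: 45.6
[459.09 247.49  51.99] [-179.95   -0.      3.97] [-1.3  1.1  2.5] 45.64524486025341
```

View pics/w2.png

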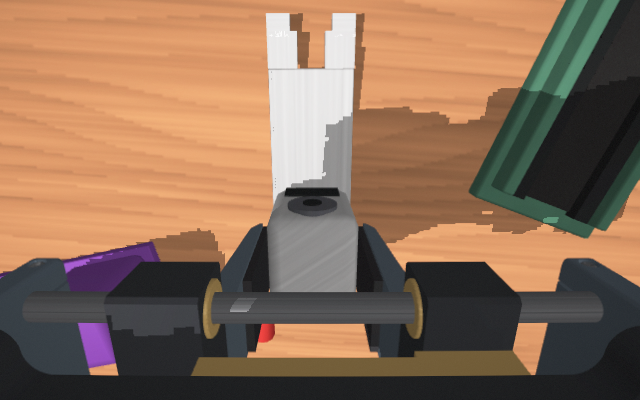

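```bash
python3 - <<'E'
from h import *
c=cal("wrist"); t=state()["ee_pos"]; y=np.radians(3.97)
for p in [(312,68),(312,13),(268,69),(355,69),(272,190),(354,190)]:
    P=onz(c,p,8); d=(P-t)[:2]; print(p,"tool fwd",round(d@[np.cos(y),np.sin(y)],1),"left",round(d@[-np.sin(y),np.cos(y)],1))
E
python3 -m jog '0 0 -0.02 0 0 0;0 0 -0.06 0 0 0;0 0 -0.11 0 0 0;0 0 -0.16 0 0 0;0.005 0.02 -0.2 0 0 0.02;0.015 0.06 -0.2 0 0 0.04;0.025 0.1 -0.2 0 0 0.06;0.03 0.14 -0.2 0 0 0.09;0.04 0.18 -0.2 0 0 0.11;0.05 0.22 -0.2 0 0 0.14;0.06 0.26 -0.2 0 0 0.16;0.065 0.29 -0.2 0 0 0.178;0.068 0.31 -0.2 0 0 0.178;0.068 0.316 -0.2 0 0 0.178;0.068 0.316 -0.2 0 0 0.178;0.068 0.316 -0.2 0 0 0.178'
python3 - <<'E'
from h import *
s=state();print(s["ee_pos"].round(2),s["ee_rot"].round(2),s["force"].round(1),s["torque"].round(2),s["gripper_width"])
a=grab_frame("wrist");save(a,"w3.png")
for n in("wrist",):
    for q in("fork","housing_top","stud_top","ring_grip","bed"): print(q,[(np.round(d["location"],1).tolist(),round(d["confidence"],2)) for d in tip_of(q,n)][:4])
E
```

```text
(312, 68) tool fwd 96.6 left -0.8
(312, 13) tool fwd 125.4 left -0.9
(268, 69) tool fwd 96.1 left 24.7
(355, 69) tool fwd 96.0 left -25.8
(272, 190) tool fwd 23.3 left 24.8
(354, 190) tool fwd 23.3 left -27.6
time_s: 5.25
ee_pos: [503.4, 92.5, 151.7]
ee_rot: [-179.9, 0.1, -12.0]
force: [0.2, 0.8, -3.7]
gripper_width: 45.9
[503.43  92.54 151.69] [-1.7994e+02  7.0000e-02 -1.2030e+01] [ 0.2  0.8 -3.7] [ 0.1   0.14 -0.01] 45.88401534310478
fork [([313.8, 56.4], 0.84)]
housing_top [([310.2, 271.8], 0.97)]
stud_top []
ring_grip []
bed []
```

View pics/w3.png

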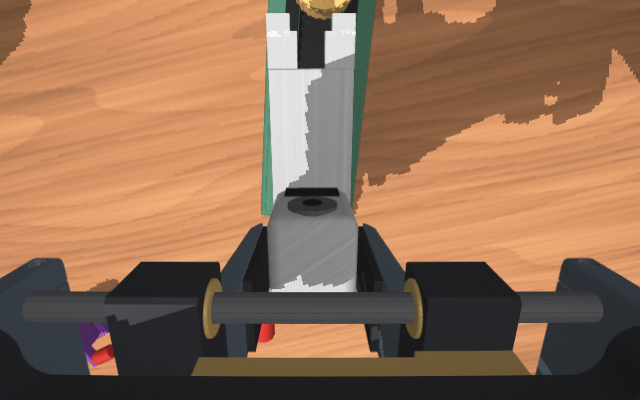

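The foot is held straight, with its slot root at (312,68). The clamp below leans a few degrees right of the tool axis, and its ring is cut off at the top of the picture. I'll raise the arm to see the stud.

```bash
python3 -m jog '0 0 -0.05 0 0 0;-0.02 0 -0.1 0 0 0.02;-0.04 0 -0.16 0 0 0.04;-0.04 0 -0.22 0 0 0.04;-0.04 0 -0.26 0 0 0.04;-0.04 0 -0.26 0 0 0.04;-0.04 0 -0.26 0 0 0.04'
python3 - <<'E'
from h import *
s=state();print(s["ee_pos"].round(2),s["ee_rot"].round(2),s["force"].round(1),s["torque"].round(2),s["gripper_width"])
a=grab_frame("wrist");save(a[:240,180:460].repeat(2,0).repeat(2,1),"w4.png")
for n in("wrist","scene","side"):
    if n!="wrist":grab_frame(n)
    c=cal(n)
    for q,z in(("stud_top",80),("ring_grip",56),("bed",20)): print(n,q,[(np.round(d["location"],1).tolist(),round(d["confidence"],2),onz(c,d["location"],z).round(1).tolist()) for d in tip_of(q,n)][:2])
E
```

```text
time_s: 6.13
ee_pos: [484.4, 97.0, 282.2]
ee_rot: [-179.9, -0.1, -15.6]
force: [0.1, 0.3, -5.0]
gripper_width: 45.7
[484.42  96.97 282.22] [-1.7991e+02 -7.0000e-02 -1.5570e+01] [ 0.1  0.3 -5. ] [ 0.05  0.19 -0.01] 45.721757563116874
wrist stud_top []
wrist ring_grip []
wrist bed [([587.3, 90.1], 0.7, [478.4, -244.1, 20.0])]
scene stud_top [([331.2, 202.5], 0.71, [656.9, 47.1, 80.0]), ([289.8, 286.2], 0.68, [843.1, -236.6, 80.0])]
scene ring_grip [([333.4, 206.1], 0.7, [656.1, 57.5, 56.0]), ([293.9, 290.0], 0.65, [846.6, -226.4, 56.0])]
scene bed [([205.0, 283.1], 0.69, [655.8, -413.4, 20.0]), ([275.3, 277.7], 0.58, [759.5, -235.2, 20.0])]
side stud_top [([311.2, 190.5], 0.69, [659.1, 57.8, 80.0]), ([417.7, 212.7], 0.64, [843.7, -239.2, 80.0])]
side ring_grip [([311.1, 196.6], 0.73, [658.1, 57.1, 56.0]), ([417.0, 215.2], 0.44, [857.7, -228.4, 56.0])]
side bed [([291.3, 212.1], 0.9, [584.5, 69.1, 20.0]), ([397.1, 234.8], 0.87, [772.8, -227.2, 20.0])]
```

View pics/w4.png

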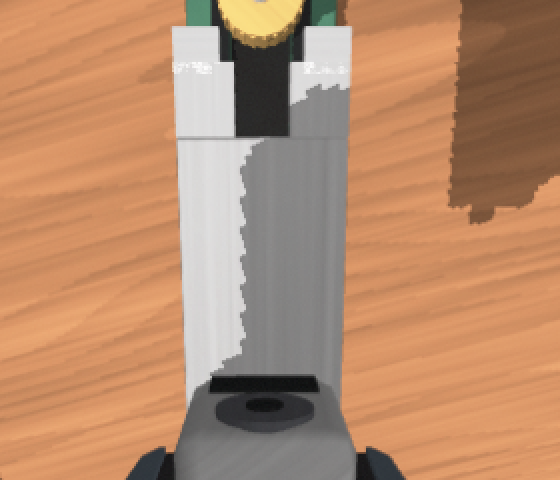

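Run:
```python
from h import *
c=cal("wrist");t=state()["ee_pos"]; y=np.radians(-15.57)
f=np.array([np.cos(y),np.sin(y)]);l=np.array([-np.sin(y),np.cos(y)])
for n,p,z in[("stud top",(311,1),80),("ring front lower edge",(310,23.5),38),("ring front top edge",(310,20),64),("ring left at row",(289.5,5),60),("ring right",(331,5),60),("fenceL outer",(273.5,8),12),("fenceR outer",(349,8),12),
 ("slot root",(311,68),t[2]-52+8),("slot L",(297,60),t[2]-44),("slot R",(325,60),t[2]-44),("footL",(273,100),t[2]-44),("footR",(351,100),t[2]-44)]:
    P=onz(c,p,z);d=(P-t)[:2];print(n,P.round(1),"fwd",(d@f).round(1),"left",(d@l).round(1))
```

```text
stud top [645.5  52.   80. ] fwd 167.3 left 0.2
ring front lower edge [633.8  56.5  38. ] fwd 154.9 left 1.4
ring front top edge [632.6  56.7  64. ] fwd 153.6 left 1.3
ring left at row [652.2  72.7  60. ] fwd 168.2 left 22.0
ring right [640.9  32.3  60. ] fwd 168.2 left -20.0
fenceL outer [664.9  91.   12. ] fwd 175.6 left 43.0
fenceR outer [641.8   8.4  12. ] fwd 175.5 left -42.8
slot root [577.5  70.5 237.7] fwd 96.9 left -0.2
slot L [583.9  77.1 237.7] fwd 101.3 left 7.8
slot R [579.5  61.5 237.7] fwd 101.2 left -8.3
footL [566.4  97.  237.7] fwd 79.1 left 22.4
footR [553.9  52.5 237.7] fwd 79.0 left -23.9
```

```bash
python3 -m jog '0.02 -0.002 0.04 0 0 0;0.04 -0.002 0.1 0 0 0;0.04 -0.002 0.16 0 0 0;0.04 -0.002 0.22 0 0 0;0.04 -0.002 0.28 0 0 0;0.04 -0.002 0.33 0 0 0;0.04 -0.002 0.36 0 0 0;0.04 -0.002 0.364 0 0 0;0.04 -0.002 0.364 0 0 0;0.04 -0.002 0.364 0 0 0'
python3 - <<'E'
from h import *
s=state();print(s["ee_pos"].round(2),s["ee_rot"].round(2),s["force"].round(1),s["torque"].round(2),s["gripper_width"])
a=grab_frame("wrist");save(a[:260,180:460].repeat(2,0).repeat(2,1),"w5.png")
E
```

```text
time_s: 7.57
ee_pos: [504.9, 92.6, 100.8]
ee_rot: [-179.9, -0.1, -15.6]
force: [0.9, 0.5, -3.5]
gripper_width: 45.7
[504.86  92.63 100.77] [-1.799e+02 -9.000e-02 -1.560e+01] [ 0.9  0.5 -3.5] [ 0.07  0.14 -0.04] 45.68080413039576
```

View pics/w5.png

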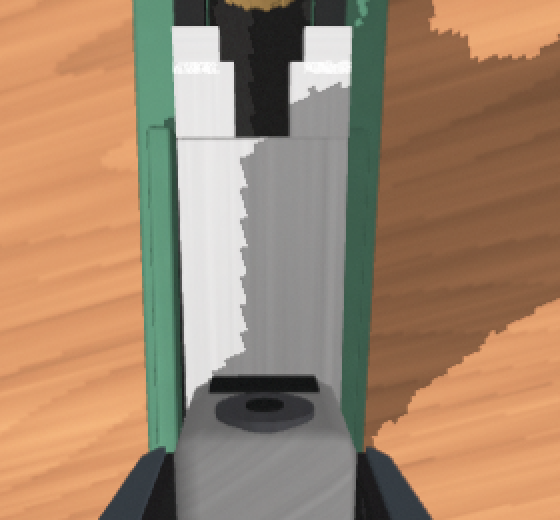

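The fork's slot root is at crop (262,135) and the ring front at (255,3). The clamp's left fence shows more than its right one, so the foot sits about 2 mm too far right and 0.7° off. I'll correct both and lower it.

```bash
python3 -m jog '0 -0.004 0 0 0 0.008;0 -0.004 0.01 0 0 0.008;0 -0.004 0.025 0 0 0.008;0 -0.004 0.038 0 0 0.008;0 -0.004 0.048 0 0 0.008;0 -0.004 0.053 0 0 0.008;0 -0.004 0.0556 0 0 0.008;0 -0.004 0.0556 0 0 0.008;0 -0.004 0.0556 0 0 0.008'
python3 - <<'E'
from h import *
s=state();print(s["ee_pos"].round(2),s["ee_rot"].round(2),s["force"].round(1),s["torque"].round(2),s["gripper_width"])
a=grab_frame("wrist");save(a[:260,180:460].repeat(2,0).repeat(2,1),"w6.png")
E
```

```text
time_s: 8.37
ee_pos: [505.9, 94.6, 73.4]
ee_rot: [-179.9, -0.1, -16.3]
force: [0.2, 0.3, -5.6]
gripper_width: 46.0
[505.86  94.65  73.39] [-1.7987e+02 -1.4000e-01 -1.6320e+01] [ 0.2  0.3 -5.6] [0.14 0.16 0.02] 46.01376938762993
```

View pics/w6.png

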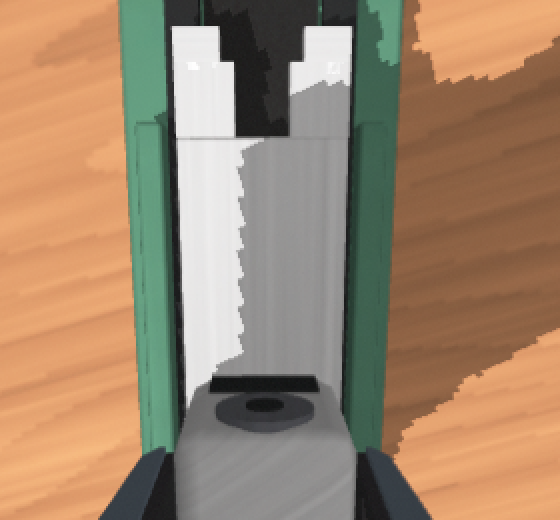

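Foot and clamp are now concentric: foot 172–351 against base 121–402 in the crop. I'll slide forward and watch the force.

```bash
python3 -m jog '0.008 0 0.001 0 0 0;0.016 0 0.0012 0 0 0;0.024 0 0.0012 0 0 0;0.032 0 0.0012 0 0 0;0.04 0 0.0012 0 0 0;0.048 0 0.0012 0 0 0;0.056 0 0.0012 0 0 0;0.064 0 0.0012 0 0 0;0.072 0 0.0012 0 0 0;0.08 0 0.0012 0 0 0;0.08 0 0.0012 0 0 0'
python3 -m jog '0.004 0 0 0 0 0;0.008 0 0 0 0 0;0.01 0 0 0 0 0;0.01 0 0 0 0 0'
```

```text
time_s: 9.33
ee_pos: [545.5, 83.3, 73.1]
ee_rot: [-179.8, -0.2, -16.3]
force: [0.5, -0.1, -3.7]
gripper_width: 45.7
time_s: 9.67
ee_pos: [550.5, 81.8, 73.1]
ee_rot: [-179.8, -0.2, -16.3]
force: [0.8, 0.3, -3.7]
gripper_width: 45.7
```

```bash
python3 -m jog '0.002 0 0 0 0 0;0.004 0 0 0 0 0;0.006 0 0 0 0 0;0.006 0 0 0 0 0'
python3 -m jog '0.002 0 0 0 0 0;0.004 0 0 0 0 0;0.004 0 0 0 0 0'
python3 -m jog '0.002 0 0 0 0 0;0.004 0 0 0 0 0;0.004 0 0 0 0 0'
```

```text
time_s: 10.0
ee_pos: [553.6, 81.0, 73.2]
ee_rot: [-179.8, -0.3, -16.3]
force: [-0.2, -0.3, -4.5]
gripper_width: 46.3
time_s: 10.25
ee_pos: [555.8, 80.3, 73.3]
ee_rot: [-179.8, -0.3, -16.3]
force: [-0.1, -0.6, -5.1]
gripper_width: 45.9
time_s: 10.5
ee_pos: [557.5, 79.8, 73.2]
ee_rot: [-179.8, -0.2, -16.3]
force: [-0.9, -0.1, -3.2]
gripper_width: 45.8
```

```bash
python3 -m jog '0.002 0 0 0 0 0;0.004 0 0 0 0 0;0.004 0 0 0 0 0'
python3 -m jog '0.002 0 0 0 0 0;0.004 0 0 0 0 0;0.004 0 0 0 0 0'
python3 - <<'E'
from h import *
s=state();print(s["ee_pos"].round(2),s["force"].round(1),s["torque"].round(2))
a=grab_frame("wrist");save(a[:260,180:460].repeat(2,0).repeat(2,1),"w7.png")
E
```

```text
time_s: 10.75
ee_pos: [557.8, 79.6, 72.9]
ee_rot: [-179.9, -0.0, -16.4]
force: [-5.2, 2.2, -1.8]
gripper_width: 45.9
time_s: 11.0
ee_pos: [557.9, 79.3, 72.5]
ee_rot: [-179.9, 0.2, -16.4]
force: [-6.3, 2.3, -2.6]
gripper_width: 45.8
[557.94  79.31  72.55] [-6.3  2.3 -2.6] [0.6  1.26 0.11]
```

View pics/w7.png

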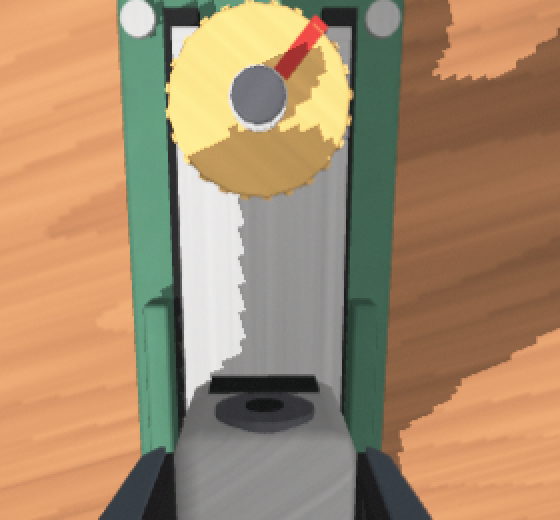

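The ring is centred at crop (260,97), with the fork ends under it and a steady 6.5 N push against the stud, so the fork is home. I'll release and rise.

```bash
python3 -m jog '0 0 0 0 0 0;0 0 0 0 0 0;0 0 0 0 0 0;0 0 0 0 0 0;0 0 0 0 0 0;0 0 0 0 0 0' 1
python3 -m jog '0 0 -0.03 0 0 0;0 0 -0.08 0 0 0;0 0 -0.15 0 0 0;0 0 -0.22 0 0 0;0 0 -0.26 0 0 0;0 0 -0.26 0 0 0;0 0 -0.26 0 0 0'
python3 - <<'E'
from h import *
s=state();print(s["ee_pos"].round(2),s["ee_rot"].round(2),s["force"].round(1),s["qpos"].round(1))
c=cal("wrist");a=grab_frame("wrist");save(a,"w8.png")
for q,z in(("stud_top",80),("ring_grip",56),("fork",28),("housing_top",86)): print(q,[(np.round(d["location"],1).tolist(),round(d["confidence"],2),onz(c,d["location"],z).round(1).tolist()) for d in tip_of(q,"wrist")][:2])
E
```

```text
time_s: 11.55
ee_pos: [558.5, 79.2, 72.8]
ee_rot: [-179.9, 0.2, -16.4]
force: [-0.5, -0.2, -0.8]
gripper_width: 83.0
time_s: 12.13
ee_pos: [559.4, 78.9, 204.0]
ee_rot: [-179.8, -0.0, -16.4]
force: [-0.3, 0.1, -0.3]
gripper_width: 91.2
[559.37  78.91 203.98] [-179.83   -0.    -16.36] [-0.3  0.1 -0.3] [  6.8  17.7  92.    0.2  70.2 113.1]
stud_top [([311.2, 71.6], 0.91, [654.8, 51.1, 80.0])]
ring_grip [([312.2, 73.8], 0.97, [654.1, 50.6, 56.0]), ([313.5, 75.6], 0.54, [652.4, 49.9, 56.0])]
fork []
housing_top [([311.4, 196.2], 0.94, [557.1, 79.8, 86.0])]
```

View pics/w8.png

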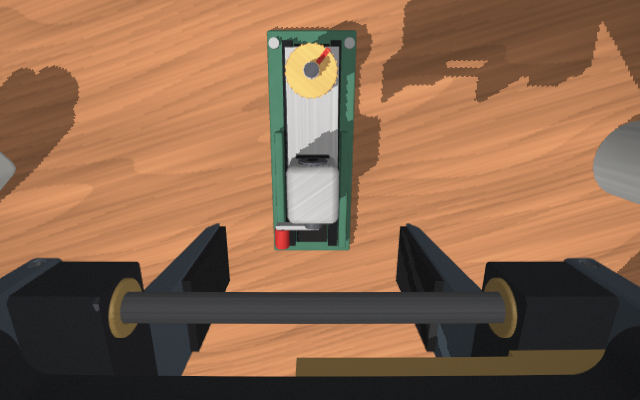

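Stud at (311,72), ring seated around it and sharpener straight in the clamp. Next I move over the ring and wind the last joint back to give a long clockwise stroke.

```bash
R='' ; python3 -m jog '0.05 0 0 0 0 -0.07;0.1 0 0 0 0 -0.15;0.15 0 0 0 0 -0.23;0.199 0 0 0 0 -0.31;0.199 0 0 0 0 -0.38;0.199 0 0 0 0 -0.46;0.199 0 0 0 0 -0.54;0.199 0 0 0 0 -0.62;0.199 0 0 0 0 -0.7;0.199 0 0 0 0 -0.78;0.199 0 0 0 0 -0.85;0.199 0 0 0 0 -0.93;0.199 0 0 0 0 -1;0.199 0 0 0 0 -1'
python3 -m jog '0 0 0 0 0 -0.07;0 0 0 0 0 -0.15;0 0 0 0 0 -0.23;0 0 0 0 0 -0.31;0 0 0 0 0 -0.38;0 0 0 0 0 -0.46;0 0 0 0 0 -0.54;0 0 0 0 0 -0.62;0 0 0 0 0 -0.7;0 0 0 0 0 -0.78;0 0 0 0 0 -0.85;0 0 0 0 0 -0.93;0 0 0 0 0 -1;0 0 0 0 0 -1'
python3 -m jog '0 0 0 0 0 -0.07;0 0 0 0 0 -0.15;0 0 0 0 0 -0.23;0 0 0 0 0 -0.31;0 0 0 0 0 -0.38;0 0 0 0 0 -0.46;0 0 0 0 0 -0.54;0 0 0 0 0 -0.62;0 0 0 0 0 -0.7;0 0 0 0 0 -0.77;0 0 0 0 0 -0.77;0 0 0 0 0 -0.77'
python3 - <<'E'
from h import *
s=state();print(s["ee_pos"].round(2),s["ee_rot"].round(2),s["force"].round(1),s["torque"].round(2),s["qpos"].round(1))
c=cal("wrist");a=grab_frame("wrist");save(a,"w9.png")
for q,z in(("stud_top",80),("ring_grip",56),("housing_top",86)): print(q,[(np.round(d["location"],1).tolist(),round(d["confidence"],2),onz(c,d["location"],z).round(1).tolist()) for d in tip_of(q,"wrist")][:2])
for n in("scene","side"):
    grab_frame(n);c=cal(n);d=tip_of("stud_top",n);print(n,[(x["location"],onz(c,x["location"],80).round(1)) for x in d])
E
```

```text
time_s: 13.55
ee_pos: [653.0, 50.7, 199.2]
ee_rot: [-179.5, 0.0, 73.7]
force: [0.6, 0.3, -0.2]
gripper_width: 91.4
time_s: 14.72
ee_pos: [652.7, 50.7, 198.3]
ee_rot: [-180.0, -0.5, 163.7]
force: [-0.5, -0.2, -0.5]
gripper_width: 91.4
time_s: 15.72
ee_pos: [652.6, 50.7, 197.8]
ee_rot: [179.5, -0.3, -127.4]
force: [0.0, 0.4, -0.1]
gripper_width: 91.4
[652.57  50.69 197.84] [ 179.48   -0.26 -127.36] [ 0.   0.4 -0.1] [0.17 0.02 0.  ] [ 3.400e+00  2.640e+01  7.930e+01  1.000e-01  7.490e+01 -1.393e+02]
stud_top [([310.1, 199.8], 0.84, [656.9, 53.4, 80.0])]
ring_grip [([309.5, 191.4], 0.91, [656.7, 52.3, 56.0])]
housing_top [([427.8, 154.7], 0.7, [555.8, 80.1, 86.0])]
scene [([331.0, 202.3], array([655.8,  47.2,  80. ])), ([290.3, 290.9], array([ 856.5, -243.9,   80. ]))]
side [([418.9, 213.2], array([ 844.8, -243.2,   80. ])), ([311.0, 192.9], array([650.3,  48. ,  80. ]))]
```

```bash
python3 -m jog '-0.006 -0.007 0.05 0.006 -0.003 0;-0.006 -0.007 0.1 0.006 -0.003 0;-0.006 -0.007 0.15 0.006 -0.003 0;-0.006 -0.007 0.19 0.006 -0.003 0;-0.006 -0.007 0.22 0.006 -0.003 0;-0.006 -0.007 0.24 0.006 -0.003 0;-0.006 -0.007 0.26 0.006 -0.003 0;-0.006 -0.007 0.2756 0.006 -0.003 0;-0.006 -0.007 0.2756 0.006 -0.003 0;-0.006 -0.007 0.2756 0.006 -0.003 0'
python3 - <<'E'
from h import *
s=state();print(s["ee_pos"].round(2),s["ee_rot"].round(2),s["force"].round(1),s["torque"].round(3),s["qpos"].round(1))
a=grab_frame("wrist");save(a,"w9b.png")
E
```

```text
time_s: 16.95
ee_pos: [656.3, 51.2, 60.7]
ee_rot: [-179.9, 0.1, -127.1]
force: [1.1, -0.1, 0.0]
gripper_width: 90.9
[656.29  51.24  60.66] [-1.7993e+02  5.0000e-02 -1.2707e+02] [ 1.1 -0.1  0. ] [ 0.164  0.001 -0.044] [   3.5   32.5   89.6   -0.    57.8 -139.5]
```

View pics/w9b.png

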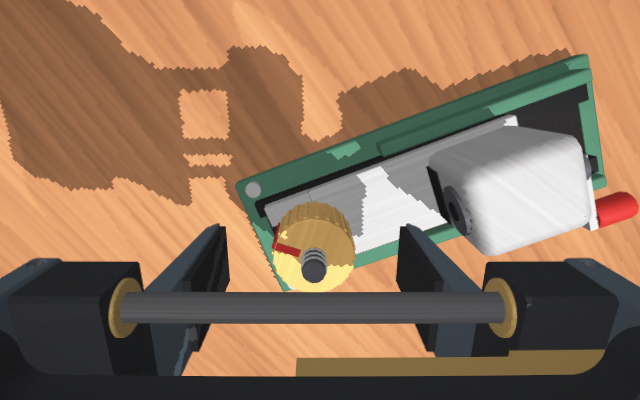

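The ring at (315,248) is centred between the open fingers. I'll close on it and turn.

```bash
cat > tq.py <<'E'
from h import *
T=[];F=[]
for i in range(4):
    grab_frame("scene"); s=state(); T.append(s["torque"]);F.append(s["force"])
print("Tz",np.mean(T,0).round(3),"sd",np.std(T,0)[2].round(3),"F",np.mean(F,0).round(1),"pos",s["ee_pos"].round(2),"rot",s["ee_rot"].round(2),"j6",s["qpos"][5].round(1),"w",round(s["gripper_width"],1))
E
python3 -m jog '0 0 0 0 0 0;0 0 0 0 0 0;0 0 0 0 0 0;0 0 0 0 0 0;0 0 0 0 0 0;0 0 0 0 0 0;0 0 0 0 0 0;0 0 0 0 0 0' -1 40; python3 tq.py
python3 -m jog '0 0 0.0002 0 0 0.04;0 0 0.0006 0 0 0.1;0 0 0.001 0 0 0.18;0 0 0.0015 0 0 0.26;0 0 0.0018 0 0 0.33;0 0 0.0018 0 0 0.33'; python3 tq.py
```

```text
time_s: 17.67
ee_pos: [656.0, 51.7, 61.2]
ee_rot: [-180.0, 0.1, -127.1]
force: [-0.7, 1.1, 2.1]
gripper_width: 41.4
Tz [ 0.508  0.413 -0.015] sd 0.032 F [-2.1  1.2  2.2] pos [656.04  51.65  61.23] rot [-1.7996e+02  7.0000e-02 -1.2708e+02] j6 -139.5 w 41.5
time_s: 18.37
ee_pos: [655.9, 51.9, 60.4]
ee_rot: [180.0, 0.1, -156.9]
force: [-1.8, 2.4, 1.8]
gripper_width: 41.0
Tz [ 0.495  0.376 -0.043] sd 0.046 F [-2.2  1.8  2. ] pos [655.88  51.86  60.39] rot [ 1.7997e+02  7.0000e-02 -1.5666e+02] j6 -109.9 w 40.6
```

```bash
python3 -m jog '0 0 0.0004 0 0 0.07;0 0 0.0008 0 0 0.15;0 0 0.0012 0 0 0.22;0 0 0.0016 0 0 0.3;0 0 0.0019 0 0 0.33;0 0 0.0019 0 0 0.33'; python3 tq.py
python3 -m jog '0 0 0.0004 0 0 0.07;0 0 0.0008 0 0 0.15;0 0 0.0012 0 0 0.22;0 0 0.0016 0 0 0.3;0 0 0.0019 0 0 0.33;0 0 0.0019 0 0 0.33'; python3 tq.py
python3 - <<'E'
from h import *
a=grab_frame("wrist").astype(int);m=(a[...,0]>120)&(a[...,1]<60)&(a[...,2]<60)
n,l,st,ce=cv2.connectedComponentsWithStats(m.astype(np.uint8));print([(st[i,4],ce[i].round()) for i in range(1,n) if st[i,4]>8])
E
```

```text
time_s: 19.07
ee_pos: [655.8, 52.1, 59.5]
ee_rot: [179.9, 0.0, 173.7]
force: [-0.8, 2.7, 3.0]
gripper_width: 40.6
Tz [ 0.564  0.397 -0.031] sd 0.043 F [-2.1  2.7  2.6] pos [655.88  52.1   59.55] rot [1.7992e+02 5.0000e-02 1.7372e+02] j6 -80.3 w 40.9
time_s: 19.77
ee_pos: [655.9, 52.3, 58.7]
ee_rot: [179.9, 0.0, 144.0]
force: [-1.9, 1.8, 3.4]
gripper_width: 41.0
Tz [ 0.61   0.386 -0.041] sd 0.026 F [-2.4  3.5  3.2] pos [655.92  52.27  58.71] rot [179.89   0.   144.1 ] j6 -50.6 w 40.8
[(np.int32(126), array([286., 248.]))]
```

The red mark stays at (286,248) in the tool view, so the ring turns with the gripper; about 89° so far. I'll take smaller steps from here.

```bash
python3 -m jog '0 0 0.0004 0 0 0.07;0 0 0.0008 0 0 0.15;0 0 0.0011 0 0 0.22;0 0 0.0011 0 0 0.22'|head -1; python3 tq.py
python3 -m jog '0 0 0.0004 0 0 0.07;0 0 0.0008 0 0 0.15;0 0 0.0011 0 0 0.22;0 0 0.0011 0 0 0.22'|head -1; python3 tq.py
python3 -m jog '0 0 0.0004 0 0 0.07;0 0 0.0008 0 0 0.15;0 0 0.0011 0 0 0.22;0 0 0.0011 0 0 0.22'|head -1; python3 tq.py
```

```text
time_s: 20.35
Tz [ 0.658  0.367 -0.028] sd 0.035 F [-1.2  3.5  2.8] pos [656.02  52.41  58.18] rot [ 1.7987e+02 -4.0000e-02  1.2442e+02] j6 -31.0 w 41.0
time_s: 20.88
Tz [ 0.709  0.376 -0.006] sd 0.032 F [-0.9  4.3  2.5] pos [656.14  52.48  57.62] rot [ 1.7988e+02 -8.0000e-02  1.0476e+02] j6 -11.3 w 40.8
time_s: 21.42
Tz [ 0.725  0.312 -0.062] sd 0.044 F [-0.9  3.8  2.3] pos [656.28  52.53  57.13] rot [ 1.7989e+02 -1.3000e-01  8.5120e+01] j6 8.3 w 40.7
```

```bash
cat > t1.py <<'E'
from h import *
s=state(); print("T",s["torque"].round(3),"F",s["force"].round(1),"z",s["ee_pos"][2].round(2),"yaw",s["ee_rot"][2].round(1))
E
python3 -m jog '0 0 0.0004 0 0 0.075;0 0 0.0008 0 0 0.15'|head -1; python3 t1.py
python3 -m jog '0 0 0.0004 0 0 0.075;0 0 0.0008 0 0 0.15'|head -1; python3 t1.py; python3 tq.py
python3 -m jog '0 0 0.0004 0 0 0.075;0 0 0.0008 0 0 0.15'|head -1; python3 t1.py
python3 -m jog '0 0 0.0004 0 0 0.075;0 0 0.0008 0 0 0.15'|head -1; python3 t1.py; python3 tq.py
```

```text
time_s: 21.78
T [0.735 0.314 0.049] F [-0.4  3.4  1.8] z 56.74 yaw 71.4
time_s: 21.95
T [0.725 0.304 0.098] F [-1.2  2.4  2.4] z 56.36 yaw 57.7
Tz [ 0.741  0.318 -0.047] sd 0.028 F [-0.7  3.5  2.1] pos [656.51  52.54  56.36] rot [179.94  -0.18  58.16] j6 35.3 w 40.9
time_s: 22.32
T [0.72  0.338 0.09 ] F [-0.8  2.9  2.7] z 56.02 yaw 44.6
time_s: 22.48
T [0.729 0.314 0.016] F [-1.1  3.2  2.2] z 55.61 yaw 30.9
Tz [ 0.736  0.275 -0.043] sd 0.031 F [-0.8  3.1  2.1] pos [656.72  52.37  55.63] rot [-180.     -0.2    31.31] j6 62.1 w 40.7
```

```bash
for i in 1; do python3 -m jog '0 0 0.0004 0 0 0.075;0 0 0.0008 0 0 0.15'|head -1; python3 t1.py
python3 -m jog '0 0 0.0004 0 0 0.075;0 0 0.0008 0 0 0.15'|head -1; python3 t1.py
python3 -m jog '0 0 0.0004 0 0 0.075;0 0 0.0008 0 0 0.15'|head -1; python3 t1.py; done
```

```text
time_s: 22.85
T [0.638 0.259 0.069] F [-1.1  3.6  2.6] z 55.26 yaw 17.7
time_s: 23.02
T [0.652 0.293 0.036] F [-1.7  3.1  2.7] z 54.9 yaw 4.1
time_s: 23.18
T [0.738 0.318 0.015] F [-0.2  3.   2.8] z 54.49 yaw -9.4
```

```bash
python3 -m jog '0 0 0.0004 0 0 0.075;0 0 0.0008 0 0 0.15'|head -1; python3 t1.py
python3 -m jog '0 0 0.0004 0 0 0.075;0 0 0.0008 0 0 0.15'|head -1; python3 t1.py
```

```text
time_s: 23.35
T [0.71  0.291 0.053] F [-0.9  2.7  1.9] z 54.14 yaw -23.0
time_s: 23.52
T [0.697 0.354 0.036] F [-1.9  3.2  1.4] z 53.72 yaw -36.6
```

```bash
python3 -m jog '0 0 0.0003 0 0 0.055;0 0 0.0006 0 0 0.1'|head -1; python3 t1.py; python3 tq.py
```

```text
time_s: 23.68
T [0.732 0.389 0.078] F [-1.5  3.   3.1] z 53.48 yaw -45.6
Tz [ 0.764  0.344 -0.066] sd 0.041 F [-1.1  3.9  2.7] pos [656.73  51.62  53.5 ] rot [-1.7986e+02 -1.3000e-01 -4.5420e+01] j6 138.9 w 40.8
```

0.77 turn so far with no rise in torque, and the last joint is near its limit. I'll regrasp by winding back 180°.

```bash
python3 -m jog '0 0 0 0 0 0;0 0 0 0 0 0;0 0 0 0 0 0;0 0 0 0 0 0;0 0 0 0 0 0;0 0 0 0 0 0' 1
python3 -m jog '0 0 -0.01 0 0 -0.07;0 0 -0.01 0 0 -0.15;0 0 -0.01 0 0 -0.23;0 0 -0.01 0 0 -0.31;0 0 -0.01 0 0 -0.38;0 0 -0.01 0 0 -0.46;0 0 -0.01 0 0 -0.54;0 0 -0.01 0 0 -0.62;0 0 -0.01 0 0 -0.7;0 0 -0.01 0 0 -0.78;0 0 -0.01 0 0 -0.85;0 0 -0.01 0 0 -0.93;0 0 -0.01 0 0 -1;0 0 -0.01 0 0 -1'
python3 -m jog '0 0 0 0 0 -0.07;0 0 0 0 0 -0.15;0 0 0 0 0 -0.23;0 0 0 0 0 -0.31;0 0 0 0 0 -0.38;0 0 0 0 0 -0.46;0 0 0 0 0 -0.54;0 0 0 0 0 -0.62;0 0 0 0 0 -0.7;0 0 0 0 0 -0.78;0 0 0 0 0 -0.85;0 0 0 0 0 -0.93;0 0 0 0 0 -1;0 0 0 0 0 -1'
python3 tq.py
```

```text
time_s: 24.38
ee_pos: [656.7, 51.3, 53.3]
ee_rot: [-179.9, -0.1, -45.4]
force: [0.3, 0.1, 0.3]
gripper_width: 78.0
time_s: 25.55
ee_pos: [656.7, 51.2, 58.3]
ee_rot: [179.9, -0.1, 44.7]
force: [-0.4, 0.0, 0.3]
gripper_width: 91.3
time_s: 26.72
ee_pos: [656.7, 51.1, 58.2]
ee_rot: [179.9, 0.2, 134.7]
force: [0.6, -0.2, -0.2]
gripper_width: 90.9
Tz [ 0.046 -0.046  0.001] sd 0.029 F [-0.  -0.2 -0.1] pos [656.73  51.12  58.24] rot [1.7989e+02 1.5000e-01 1.3454e+02] j6 -41.0 w 91.3
```

```bash
python3 -m jog '0 0 0.005 0 0 0;0 0 0.0098 0 0 0;0 0 0.0098 0 0 0'|head -2
python3 -m jog '0 0 0 0 0 0;0 0 0 0 0 0;0 0 0 0 0 0;0 0 0 0 0 0;0 0 0 0 0 0;0 0 0 0 0 0;0 0 0 0 0 0;0 0 0 0 0 0' -1 40; python3 tq.py
python3 -m jog '0 0 0.0004 0 0 0.075;0 0 0.0008 0 0 0.15'|head -1; python3 t1.py
python3 -m jog '0 0 0.0004 0 0 0.075;0 0 0.0008 0 0 0.15'|head -1; python3 t1.py
```

```text
time_s: 27.17
ee_pos: [656.3, 51.1, 52.6]
time_s: 27.83
ee_pos: [656.8, 51.5, 52.8]
ee_rot: [179.9, 0.1, 134.5]
force: [0.5, 1.2, -0.2]
gripper_width: 41.5
Tz [ 0.347 -0.255  0.019] sd 0.009 F [ 0.9  2.4 -0.3] pos [656.77  51.52  52.76] rot [1.7988e+02 1.2000e-01 1.3449e+02] j6 -41.0 w 41.4
time_s: 28.2
T [ 0.114 -0.076  0.094] F [0.3 0.3 0.8] z 52.37 yaw 120.7
time_s: 28.37
T [0.124 0.02  0.134] F [0.2 0.2 1. ] z 51.98 yaw 106.9
```

```bash
python3 -m jog '0 0 0.0003 0 0 0.06;0 0 0.0006 0 0 0.11'|head -1; python3 t1.py
python3 -m jog '0 0 0.0003 0 0 0.06;0 0 0.0006 0 0 0.11'|head -1; python3 t1.py
```

```text
time_s: 28.53
T [0.135 0.037 0.064] F [ 0.3  0.7 -0.1] z 51.69 yaw 96.7
time_s: 28.7
T [0.183 0.046 0.121] F [-0.3  0.   0.4] z 51.49 yaw 86.6
```

```bash
python3 -m jog '0 0 0.0003 0 0 0.06;0 0 0.0006 0 0 0.11'|head -1; python3 t1.py
python3 -m jog '0 0 0.0003 0 0 0.06;0 0 0.0006 0 0 0.11'|head -1; python3 t1.py
```

```text
time_s: 28.87
T [0.249 0.038 0.119] F [0.4 1.5 0.4] z 51.24 yaw 76.5
time_s: 29.03
T [0.279 0.092 0.122] F [0.2 1.7 0.1] z 51.04 yaw 66.4
```

```bash
python3 -m jog '0 0 0.0003 0 0 0.06;0 0 0.0006 0 0 0.11'|head -1; python3 t1.py
python3 -m jog '0 0 0.0003 0 0 0.06;0 0 0.0006 0 0 0.11'|head -1; python3 t1.py
```

```text
time_s: 29.2
T [0.26  0.098 0.272] F [0.8 0.6 1.2] z 50.82 yaw 56.2
time_s: 29.37
T [0.28  0.066 0.273] F [1.  1.1 2. ] z 50.58 yaw 46.1
```

```bash
python3 -m jog '0 0 0.0003 0 0 0.06;0 0 0.0006 0 0 0.11'|head -1; python3 t1.py
python3 -m jog '0 0 0.0003 0 0 0.06;0 0 0.0005 0 0 0.09'|head -1; python3 t1.py
```

```text
time_s: 29.53
T [0.42  0.035 0.352] F [0.7 1.  1.1] z 50.35 yaw 36.0
time_s: 29.7
T [0.378 0.04  0.342] F [0.3 0.9 0.5] z 50.19 yaw 27.8
```

The rise is clear: 0.12 to 0.27–0.35 N m from a yaw of about 65°, at about 0.97 turn. I'm about 37° past it, so one last 8° and let go.

```bash
python3 -m jog '0 0 0.0002 0 0 0.05;0 0 0.0005 0 0 0.1'|head -1; python3 t1.py
python3 -m jog '0 0 0 0 0 0;0 0 0 0 0 0;0 0 0 0 0 0;0 0 0 0 0 0;0 0 0 0 0 0;0 0 0 0 0 0;0 0 0 0 0 0' 1
python3 -m jog '0 0 -0.03 0 0 0;0 0 -0.08 0 0 0;0 0 -0.15 0 0 0;0 0 -0.22 0 0 0;-0.05 0 -0.26 0 0 0;-0.1 0 -0.26 0 0 0;-0.15 0 -0.26 0 0 0;-0.15 0 -0.26 0 0 0;-0.15 0 -0.26 0 0 0'
python3 - <<'E'
from h import *
s=state();print(s["ee_pos"].round(1),s["ee_rot"].round(1),s["force"].round(1),s["torque"].round(2))
c=cal("wrist");a=grab_frame("wrist");save(a,"w10.png")
for q,z in(("stud_top",80),("ring_grip",47),("housing_top",82)): print(q,[(np.round(d["location"],1).tolist(),round(d["confidence"],2),onz(c,d["location"],z).round(1).tolist()) for d in tip_of(q,"wrist")][:2])
E
```

```text
time_s: 29.87
T [0.39  0.088 0.376] F [0.8 1.  0.8] z 50.01 yaw 18.6
time_s: 30.45
ee_pos: [655.4, 51.8, 50.0]
ee_rot: [179.9, 0.0, 18.6]
force: [0.3, 0.1, -0.4]
gripper_width: 85.0
time_s: 31.2
ee_pos: [583.6, 27.8, 180.6]
ee_rot: [179.9, 0.0, 18.6]
force: [0.5, 1.0, 0.5]
gripper_width: 91.2
[583.6  27.8 180.6] [179.9   0.   18.6] [0.5 1.  0.5] [0.04 0.08 0.01]
stud_top [([314.0, 102.5], 0.91, [655.9, 49.5, 80.0])]
ring_grip [([311.8, 102.2], 0.87, [654.8, 50.8, 47.0])]
housing_top [([240.7, 208.5], 0.82, [558.1, 79.5, 82.0]), ([312.8, 102.2], 0.49, [655.9, 50.4, 82.0])]
```

View pics/w10.png

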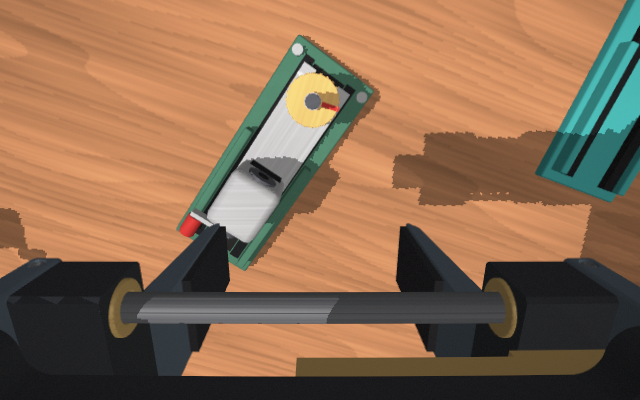

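The sharpener lies straight in the clamp, with the ring at (313,100) down on the foot. The housing-to-stud distance is about 102 mm (104 nominal), and the gripper is clear.

```bash
python3 -c "
from workcell import *
print(job_done(),state()['time_s'])"
```

```text
the job is handed in; nothing more can be done
the job is handed in; nothing more can be done
```

I mounted the chrome sharpener on the green clamp and tightened the ring, then handed the job in after about 31 s of robot time. The hand-in gave no verdict.

**Mounting:** I slid the foot in under the ring until it met a steady push of about 6.5 N at the expected stud position, then let go.

**Tightening:** I turned the ring clockwise about 1.09 turns in two grips. The torque while turning was about 0.05 N m at first and about 0.12 N m just before the rise. It clearly rose at about 0.97 turn, reaching 0.27–0.38 N m. I gave it about an eighth of a turn past that point and released it.

**Last checks:**
- **Position:** the last picture shows the sharpener straight in the clamp with the ring on its foot. The housing-to-stud distance measured about 102 mm against 104 nominal, within camera error.
- **Clearance:** the gripper was open and clear, and the bottle, jug and canister were never approached.
- **Clamping force:** I could not measure this directly. I estimate 16–20 N from the turn angle, using the 20 N per radian you gave. The torque readings were noisy (about ±0.035 N m), so the point where the resistance rose is known only to within about 10°.

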